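# Lay the last blank from the bench drawer

### The arm

A 7-joint arm with a two-finger parallel gripper is mounted at the origin on the work surface. World frame = base frame: x ahead of the robot, y to its left, z up, the work surface at z = 0. Lengths are in mm, angles in degrees, forces in N, time in s.
With the tool pointing down it reaches from about 400 to 850 mm from the base axis. Payload 4.5 kg.
Tool frame: the origin (TCP) lies at the very end of the fingers, on their centre line; the grasp point (between the pads) lies manip.hold_point_z behind it (manip.hold_point_z is the distance from the TCP to the grasp point, in mm); z points along the fingers, y is the line along which they close (so a half turn about z gives the same grasp; the last joint's range is limited). The gripper opens to 88 mm and grips with 3 to 60 N. Pads are 18 mm wide; open, the fingers measure 123 mm over their backs; the gripper's body (75 mm by 187 mm) begins 45 mm behind the grasp point.
Start: joints at [65.248, 39.483, -11.15, 89.685, 9.013, 51.709, -12.324], TCP at [280.742, -558.424, 238.743] pointing down, gripper open.
Joint ranges: [-172.22, 172.22], [-26.19, 119.32], [-84.43, 86.54], [7.71, 146.69], [-57.33, 237.33], [2.42, 119.75], [-152.13, 152.13]. Speed limits (degrees/s): [147.25, 147.25, 180, 180, 180, 180, 180].

### API

Orientations are given as [roll, pitch, yaw] about the fixed x, y, z axes, in that order (R = Rz(yaw) Ry(pitch) Rx(roll)).
In Python, from bench import manip gives the robot as it stands. The module is installed in compiled form; this text tells all that it offers.
- The arm moves only by the tool apply_moves, never from a script. Its argument "increments" is a list of rows, each a list of 7 numbers: the shift along the tool's x, y, z normalised to -1 to 1, where 1 is 30 mm, then the turn, a rotation vector about the tool's x, y, z normalised to -1 to 1, where 1 is 0.1 rad, then the finger opening in mm, from 0 to 88.1. A call has exactly 10 rows; each row shifts and turns the commanded pose from where the row before left it, along the tool's axes as they then stand; what a row does not reach is not made up. A row lasts 1/12 s, in which the tool goes at most 41.7 mm and 7.16 degrees, less where a joint would pass 70% of its speed; a pose out of reach is approached as far as the arm can. A call with a number of a shift or a turn outside -1 to 1 is refused whole. A call with a gripper value outside its range is refused whole. The fingers move at their own pace and stop on an object; "newtons" is the grip in N (left out, the last holds). Time passes only in rows, so rows that do not move let the fingers close, or fill a call up. It gives the time, the measured TCP pose, the force, the opening and the grip force at its end, in the units of the state.
- manip.get_state(): the state, without advancing time (a new reading comes with each control period).
- manip.camera(name): name is "scene" or "top" or "wrist"; returns a dict with "img" (480x640x3 uint8, red, green, blue), "intrinsics" (3x3 intrinsics, pixels), "R" (3x3) and "t" (3): a world point X has camera coordinates R X + t. Camera axes: x right, y down, z forward; pixel columns grow to the right and rows downward; lengths in mm; the calibration is good to about 2 mm. A picture is of the moment at which its call begins. There is no depth.
- manip.hand_in(): hands the job in; it is judged then, once.
Trained networks look in a picture, given as the dict that the camera call returned (one of the last four; its "shot" number tells which), for a name from the list of things; names that differ only in an ending like _2 or _b are one class to them, and where a whole thing is asked for, a point or a joint stands for the part that bears it (a point fixed in the world has none). Each returns a list of dicts, best first, with "conf" (0 to 1); they miss things now and then, are a little off and sometimes report something else, mostly with a low value. They report only what shows in the picture. A call takes as long as a camera call.
- manip.recognise(target, picture): "point" ([row, column] as shares, 0 to 1, of the picture: columns of its width, rows of its height, amid what is visible of it).
The state is a dict: "time_s": time; "qpos": joint angles; "qvel": joint speeds; "joint_torque": joint torques, N m; "tcp_pos": TCP position; "tcp_rot": TCP orientation; "contact_force": force on the tool from outside, world axes, zero at the start; "torque": the same for the moment, N m; "width": opening from 0.0 (shut) to 1.0 (fully open); "gripper_force": force on a finger pad.
Only numpy, scipy, OpenCV 4.12 (cv2) and the standard library are available. Lean on these libraries where they do the work, as an engineer would, in place of code of your own. Each camera call takes 0.05 s, during which the arm holds its last target. There are 200 camera calls.

### The job

The layer of beech blanks on the grey pallet board lacks its middle one, which is in the drawer of the low green bench unit. Pull the drawer open, lift the blank out and stand it on the bench, the same way up, and let go so that you can take it again by its two ends; then set it down, without dropping it, in the gap of the layer, crosswise between the two pairs and with its ends level with them. Finally shut the drawer fully, and leave the four laid blanks, the tape measure, the glue bottle and the spanner where they are.

Things in the scene. Friction and masses are not known exactly. Their poses are not given: they have to be found in the camera images.
- unit: The fixed low green drawer unit with a black rubber top, 280 mm wide (its y) and 104 mm high. Origin: on the bench surface straight below the middle of the handle when the drawer is shut; its x points into the unit (the drawer slides out along -x), z up. Its front face lies at x = 35 mm, its fixed top begins at x = 50 mm and ends at x = 295 mm.
- tray (a point): Centre of the floor of the drawer's front compartment, which holds the blank; moves with the drawer; axes as the unit's. 100 mm behind the handle, 22 mm above the bench. Inside 88 mm in x (from the drawer front to a plywood divider) and 238 mm in y, open above; front and side walls rise about 56 mm above this floor, the divider 46 mm.
- case_drawer0 (a joint): How far the drawer is open, in m: 0 shut (a hard stop), up to 0.18 fully out. It stays where it is left; it slides freely (about 1 N of friction plus 4 N s/m). At the start it may stand up to 8 mm open.
- case_drawer0_handle (a point): Middle of the drawer's aluminium bar handle, 62 mm above the bench; it moves with the drawer. The bar is 11 mm thick and 120 mm long along the unit's y, and 35 mm (to its axis) in front of the drawer front, so 29 mm are free behind it; two thin stays 51 mm either side of the middle.
- blank: The blank to be laid: a loose beech block 66 (its x) x 34 (its y) x 40 mm high, edges rounded 3 mm, about 63 g; origin at the centre of its underside, z up. At the start it lies in the drawer's compartment, its length (x) nearly along the slide; the compartment walls are too near its two ends for fingers, so grip it across its width there.
- pallet: Fixed grey board, 110 (its x) x 210 (its y) mm, top 24 mm above the bench. Origin at the centre of its underside. On it two laid blanks side by side at the -y end, two at the +y end, lengths along y; between the pairs a gap 42 mm wide in y for one blank with its length along the board's x. Each pair measures 69 mm in x. Fingers reach only the ends of a blank in the gap.
- gap (a point): Centre of the empty gap, on the board's top surface; axes as the board's. The blank's origin belongs here, its x along the board's x (either way round).
- laid0: Laid blank at about x = -17.5, y = -54 mm on the pallet board: a loose beech block 66 (its x) x 34 (its y) x 40 mm high, edges rounded 3 mm, about 63 g; origin at the centre of its underside, z up. To be left alone.
- laid1: Laid blank at about x = 17.5, y = -54 mm on the pallet board: a loose beech block 66 (its x) x 34 (its y) x 40 mm high, edges rounded 3 mm, about 63 g; origin at the centre of its underside, z up. To be left alone.
- laid2: Laid blank at about x = -17.5, y = 54 mm on the pallet board: a loose beech block 66 (its x) x 34 (its y) x 40 mm high, edges rounded 3 mm, about 63 g; origin at the centre of its underside, z up. To be left alone.
- laid3: Laid blank at about x = 17.5, y = 54 mm on the pallet board: a loose beech block 66 (its x) x 34 (its y) x 40 mm high, edges rounded 3 mm, about 63 g; origin at the centre of its underside, z up. To be left alone.
- tape: Red tape measure, 62 x 40 x 58 mm, loose on the unit's top. Leave alone.
- glue: White glue bottle with orange cap, 52 mm in diameter, 130 mm high, loose on the bench between unit and board; origin at the centre of its underside. Leave alone.
- spanner: Steel spanner, 160 mm long, loose on the bench in the middle, lying roughly along x, about 10 mm high. Leave alone.

How it is judged (in metres and radians):
On the way, in this order (a step that is already met when the one before it is completed fails the run):
1. the drawer is pulled open by at least 90 mm (value of joint case_drawer0 above 0.09 m), for 0.2 s.
2. the blank stands on the bench, the same way up and let go of (height (world z) of blank below 0.006 m and angle between blank's own z axis and vertical below 0.1 rad and contact force between the fingers and blank below 0.05 N and linear speed of blank below 0.03 m/s), for 0.1 s.
At the end, for the whole second after the job is handed in: The blank rests flat on the board in the gap: within 9 mm of the gap's centre along its length and 8 mm across it, upright, its length within 0.14 rad of the board's x, at rest and released; the drawer is less than 8 mm open; the four laid blanks are within 12 mm of where they began (x of blank in the frame of gap between -0.009 and 0.009 m and y of blank in the frame of gap between -0.008 and 0.008 m and z of blank in the frame of gap between -0.004 and 0.004 m and angle between blank's own z axis and vertical below 0.08 rad and angle between the x axis of blank and the x axis of pallet, either way round below 0.14 rad and linear speed of blank below 0.02 m/s and value of joint case_drawer0 below 0.008 m and distance of each of laid0, laid1, laid2, laid3 from where it was at the start of the episode below 0.012 m); the robot touches nothing.
It fails at once if the blank is dropped over the board (falls freely faster than 0.4 m/s, as from 8 mm or more) (horizontal distance between blank and gap below 0.07 m and contact force between the fingers and blank below 0.02 N and linear speed of blank above 0.4 m/s).
It fails at once if a laid blank is shifted by more than 20 mm (distance of any of laid0, laid1, laid2, laid3 from where it was at the start of the episode above 0.02 m).
It fails at once if the tape measure, glue bottle or spanner is moved by more than 25 mm (distance of any of tape, glue, spanner from where it was at the start of the episode above 0.025 m).
It also fails if it takes over 72 s, if anything falls off the work surface, if the arm or the gripper's body presses on something with over 40 N, if the wrist force passes 120 N, or if a joint passes its speed limit or range.

## Working session

There is one attempt and no reset: what is moved stays moved. The work goes in short steps, Python scripts to look and compute and a tool call to move; the robot and the scene stay as the last step left them, time stands still between calls to the robot, and variables do not carry over. Pictures are saved under pics/ and viewed, at most 13 in all, crops included, and the job is handed in when it is done.

Besides the shell and the picture viewer there is one more tool, called after "Emit:" by a JSON object that holds its "method" and its "body", one argument or row to a line. apply_moves: Moves the arm, as the interface text tells. Its arguments: {"type":"object","properties":{"increments":{"type":"array"},"newtons":{"type":"number"}},"required":["increments"]}

```bash
mkdir -p pics; cat > h.py <<'E'
import numpy as np, cv2
from bench import manip
def ray(c,rc):
    K,R,t=map(np.array,(c["intrinsics"],c["R"],c["t"]))
    d=R.T@np.linalg.inv(K)@np.array([rc[1],rc[0],1.]); return -R.T@t,d
def onz(c,rc,z):
    o,d=ray(c,rc); return o+d*(z-o[2])/d[2]
def proj(c,X):
    K,R,t=map(np.array,(c["intrinsics"],c["R"],c["t"])); p=K@(R@np.array(X,float)+t); return p[:2]/p[2]
def rec(c,n,k=3):
    return [(np.array(d["point"])*[480,640],round(d["conf"],2)) for d in manip.recognise(n,c)[:k]]
def save(c,n): cv2.imwrite(f"pics/{n}.png",c["img"][:,:,::-1])
E
python3 - <<'E'
from h import *
np.set_printoptions(precision=1,suppress=True)
s=manip.get_state(); print(s, manip.hold_point_z)
Z={"case_drawer0_handle":62,"blank":62,"pallet":24,"laid0":64,"tape":162,"glue":65,"spanner":8,"unit":104}
for n in("top","scene"):
    c=manip.camera(n); save(c,n+"0"); print(n,ray(c,(240,320)))
    for k,z in Z.items():
        for p,cf in rec(c,k,6 if k in("laid0","blank") else 2): print(k,p,cf,onz(c,p,z))
E
```

```text
{'time_s': 0.0, 'qpos': array([ 65.2,  39.5, -11.1,  89.7,   9. ,  51.7, -12.3]), 'qvel': array([ 0. ,  0. ,  0. ,  0. ,  0.1,  0. , -0. ]), 'joint_torque': array([ -0. , -52.8,  -1.3, -15.3,  -0.1,   0. ,   0. ]), 'tcp_pos': array([ 280.4, -557.8,  237.9]), 'tcp_rot': array([-179.9,    0. ,   26.7]), 'contact_force': array([-0.4, -1. , -0.6]), 'torque': array([-0., -0.,  0.]), 'gripper_force': 0.0, 'width': 1.0009707531920096} 18.700000000000003
top (array([ 352. ,  -10. , 1106.4]), array([ 0.2,  0. , -1. ]))
case_drawer0_handle [207.7 219.3] 0.86 [639.7 224.1  62. ]
laid0 [232.9 418.5] 0.88 [ 613.7 -205.2   64. ]
laid0 [235.8 468.6] 0.83 [ 614.8 -311.7   64. ]
laid0 [338.5 308.4] 0.69 [377.6  11.9  64. ]
tape [140.7 211.6] 0.76 [750.3 233.2 162. ]
tape [236.4 470.5] 0.74 [ 589.2 -287.1  162. ]
glue [201.4 326.1] 0.68 [669.1  -4.4  65. ]
spanner [337.9 311.9] 0.77 [380.7   5.8   8. ]
spanner [233.1 415.9] 0.43 [ 626.9 -209.9    8. ]
unit [157.2 225.8] 0.69 [739.6 213.7 104. ]
scene (array([1006.7,  520.9,  725.4]), array([-0.5, -0.6, -0.7]))
case_drawer0_handle [335.2 401.5] 0.56 [603.1 240.1  62. ]
pallet [216.5 231.2] 0.61 [ 633.6 -209.6   24. ]
laid0 [174.6 227.6] 0.97 [ 586.  -288.9   64. ]
laid0 [196.4 252.3] 0.85 [ 587.6 -193.    64. ]
laid0 [204.5 233.9] 0.78 [ 630.6 -195.4   64. ]
laid0 [338.  399.9] 0.48 [610.1 243.   64. ]
tape [372.8 321.5] 0.87 [782.1 257.4 162. ]
glue [273.7 266.7] 0.83 [690.4   0.9  65. ]
spanner [226.8 389.2] 0.68 [390.5  12.4   8. ]
spanner [369.9 319.6] 0.41 [719.6 179.4   8. ]
unit [395.5 316.3] 0.98 [786.4 252.  104. ]
```

View pics/top0.png

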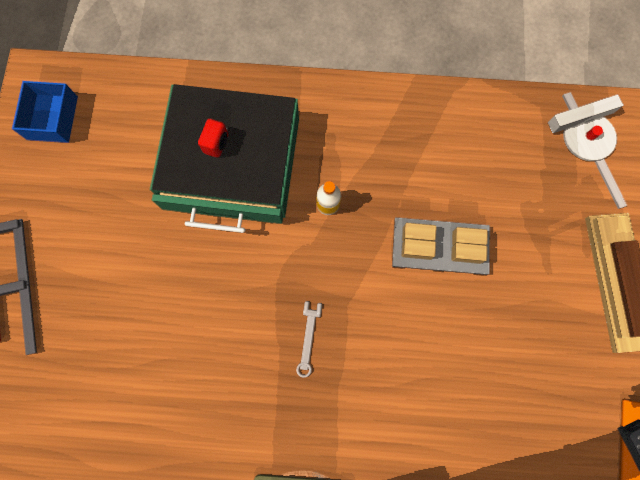

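View pics/scene0.png

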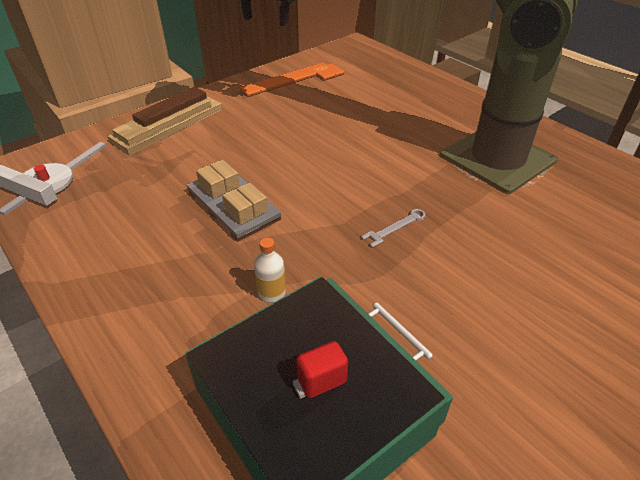

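The top view shows the unit with its handle bar from about (187,225) to (243,230) (col,row), the pallet corners near (396,217), (491,222), (489,274) and (392,269), the glue at (329,198) and the spanner at (309,340). The scene view agrees. Next I'll measure the handle and pallet precisely.

```bash
cat > m.py <<'E'
from h import *
np.set_printoptions(precision=1,suppress=True)
c=manip.camera("top"); im=c["img"].astype(int); hsv=cv2.cvtColor(c["img"],cv2.COLOR_RGB2HSV)
def comp(mask,box):
    m=np.zeros(mask.shape,np.uint8); r0,r1,c0,c1=box; m[r0:r1,c0:c1]=mask[r0:r1,c0:c1]
    n,l,st,_=cv2.connectedComponentsWithStats(m); i=1+np.argmax(st[1:,4]); ys,xs=np.where(l==i); return np.c_[xs,ys].astype(np.float32)
def rect(pts,z,name):
    W=np.array([onz(c,(p[1],p[0]),z)[:2] for p in pts],np.float32); r=cv2.minAreaRect(W); print(name,len(pts),r[0],r[1],r[2]); print(cv2.boxPoints(r).tolist()); return r
S,V=hsv[:,:,1],hsv[:,:,2]
rect(comp((S<60)&(V>150),(218,240,175,255)),66,"bar")
rect(comp((S<70)&(V>60),(205,285,380,505)),24,"board")
wood=(hsv[:,:,0]>12)&(S>70)&(V>150)
rect(comp(wood,(210,270,400,440)),64,"pair+y")
rect(comp(wood,(210,270,450,492)),64,"pair-y")
top=(V<60)&(S<90)
rect(comp(top,(70,215,140,310)),104,"unit top")
for p in((174,87),(298,98)): print(onz(c,(p[1],p[0]),104))
E
python3 m.py; python3 - <<'E'
import cv2
i=cv2.imread('pics/top0.png')
a=cv2.resize(i[180:290,140:300],None,fx=4,fy=4,interpolation=cv2.INTER_CUBIC); b=cv2.resize(i[205:285,380:500],None,fx=4,fy=4,interpolation=cv2.INTER_CUBIC)
import numpy as np
o=np.zeros((440,800,3),np.uint8);o[:440,:400]=a[:,100:500];o[:320,400:]=b[:,40:440];cv2.imwrite('pics/z.png',o)
E
```

```text
bar 308 (599.7119140625, 230.04696655273438) (30.74578285217285, 124.2242431640625) 4.055683135986328
[[579.9845581054688, 290.9162902832031], [588.7704467773438, 167.0031280517578], [619.4392700195312, 169.17764282226562], [610.6533813476562, 293.0908203125]]
board 2267 (599.0090942382812, -262.7496337890625) (209.67230224609375, 110.62444305419922) 89.04447937011719
[[541.956298828125, -366.6488037109375], [652.5653076171875, -368.49359130859375], [656.0618896484375, -158.8504638671875], [545.452880859375, -157.00567626953125]]
pair+y 941 (599.9970703125, -207.55116271972656) (66.34333801269531, 69.79878997802734) 89.12187957763672
[[564.5933837890625, -240.18408203125], [634.384033203125, -241.2537841796875], [635.4007568359375, -174.91824340820312], [565.610107421875, -173.84854125976562]]
pair-y 952 (598.751708984375, -316.6224670410156) (63.87382507324219, 68.97380828857422) 89.7779312133789
[[564.1412963867188, -348.42547607421875], [633.1145629882812, -348.69281005859375], [633.3621215820312, -284.8194580078125], [564.3888549804688, -284.5521240234375]]
unit top 12526 (772.1993408203125, 219.21725463867188) (268.3992004394531, 244.0310821533203) 87.03276824951172
[[643.4005737304688, 91.51368713378906], [887.1044311523438, 78.88145446777344], [900.9981079101562, 346.92083740234375], [657.2942504882812, 359.55303955078125]]
[894.2 345.  104. ]
[887.3  72.2 104. ]
```

View pics/z.png

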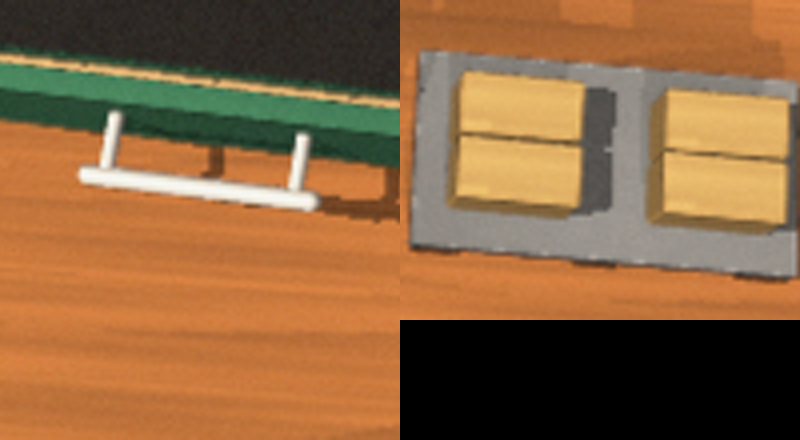

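```bash
python3 - <<'E'
from h import *
np.set_printoptions(precision=1,suppress=True)
c=manip.camera("top"); hsv=cv2.cvtColor(c["img"],cv2.COLOR_RGB2HSV); 
m=(hsv[:,:,1]<60)&(hsv[:,:,2]>150)
P=[]
for x in range(184,247):
    r=np.where(m[218:236,x])[0]
    if len(r) and not(188<=x<=197 or 235<=x<=242): P.append((x,218+r.mean(),len(r)))
P=np.array(P); print(P[[0,-1]])
W=np.array([onz(c,(p[1],p[0]),64)[:2] for p in P]); k=np.polyfit(W[:,1],W[:,0],1); print("bar yaw",-np.degrees(k[0]),"ends",W[0],W[-1],"mid x",np.polyval(k,W[[0,-1],1].mean()))
S=manip.camera("scene"); 
for p in ((186,224),(243.3,230.3)):
  X=onz(c,(p[1],p[0]),64); print(X,"in scene",proj(S,X))
for p in((174,87),(298,98),(160,190),(285,207)): print(onz(c,(p[1],p[0]),104))
E
```

```text
[[185.  223.    3. ]
 [243.  229.5   4. ]]
bar yaw -2.7943111532267526 ends [600.1 292.8] [594.7 167.8] mid x 596.8519859473358
[598.1 290.3  64. ] in scene [428.1 353.7]
[593. 167.  64.] in scene [373.5 303.1]
[894.2 345.  104. ]
[887.3  72.2 104. ]
[657.5 342.3 104. ]
[639.2  79.4 104. ]
```

Emit:
{"method": "apply_moves", "body": {
  "increments": [
    [0,0,0,0,0,-1,88],
    [0,0,0,0,0,-1,88],
    [0,0,0,0,0,-1,88],
    [0,0,0,0,0,-1,88],
    [0,0,0,0,0,-1,88],
    [0,0,0,0,0,-1,88],
    [0,0,0,0,0,-1,88],
    [0,0,0,0,0,-1,88],
    [0,0,0,0,0,-1,60],
    [0,0,0,0,0,-1,30]
  ]
}}

```text
time_s: 1.88
tcp_pos: [280.6, -558.5, 238.8]
tcp_rot: [-180.0, 0.0, 84.3]
contact_force: [-0.3, -0.1, 0.1]
width: 0.871
gripper_force: 0.0
```

Emit:
{"method": "apply_moves", "body": {
  "increments": [
    [0,0,0,0,0,-0.56,30],
    [0.99,0.35,0,0,0,0,30],
    [0.99,0.35,0,0,0,0,30],
    [0.99,0.35,0,0,0,0,30],
    [0.99,0.35,0,0,0,0,30],
    [0.99,0.35,0,0,0,0,30],
    [0.99,0.35,0,0,0,0,30],
    [0.99,0.35,0,0,0,0,30],
    [0.99,0.35,0,0,0,0,30],
    [0.99,0.35,0,0,0,0,30]
  ]
}}

```text
time_s: 2.72
tcp_pos: [388.6, -294.8, 238.9]
tcp_rot: [180.0, 0.0, 87.2]
contact_force: [0.6, -0.4, 0.3]
width: 0.341
gripper_force: 0.0
```

Emit:
{"method": "apply_moves", "body": {
  "increments": [
    [0.99,0.35,0,0,0,0,26],
    [0.99,0.35,0,0,0,0,26],
    [0.99,0.35,0,0,0,0,26],
    [0.99,0.35,0,0,0,0,26],
    [0.99,0.35,0,0,0,0,26],
    [0.99,0.35,0,0,0,0,26],
    [0.99,0.35,0,0,0,0,26],
    [0.99,0.35,0,0,0,0,26],
    [0.99,0.35,0,0,0,0,26],
    [0.99,0.35,0,0,0,0,26]
  ]
}}

```text
time_s: 3.55
tcp_pos: [508.2, -3.1, 238.9]
tcp_rot: [180.0, 0.0, 87.2]
contact_force: [0.2, -0.1, -0.4]
width: 0.291
gripper_force: 0.0
```

Emit:
{"method": "apply_moves", "body": {
  "increments": [
    [0.99,0.35,0,0,0,0,26],
    [0.99,0.35,0,0,0,0,26],
    [0.99,0.35,0,0,0,0,26],
    [0.99,0.35,0,0,0,0,26],
    [0.99,0.35,0,0,0,0,26],
    [0.99,0.35,0,0,0,0,26],
    [0.99,0.35,0,0,0,0,26],
    [0.8,0.2,0,0,0,0,26],
    [0,0,0,0,0,0,26],
    [0,0,0,0,0,0,26]
  ]
}}

```text
time_s: 4.38
tcp_pos: [598.0, 225.0, 238.4]
tcp_rot: [-180.0, -0.0, 87.4]
contact_force: [-0.4, -0.2, -0.2]
width: 0.292
gripper_force: 0.0
```

```bash
python3 - <<'E'
from h import *
np.set_printoptions(precision=1,suppress=True)
s=manip.get_state(); print(s["tcp_pos"],s["tcp_rot"],s["qpos"])
c=manip.camera("wrist"); save(c,"w1"); print(ray(c,(240,320)))
for p,f in rec(c,"case_drawer0_handle"): print(p,f,onz(c,p,64))
print("bar ends expected", [proj(c,X) for X in((599.5,290,64),(594.5,168,64))])
E
```

```text
[598.  225.  238.4] [-180.    -0.    87.4] [-12.1  41.8 -23.7  86.7  18.9  55.5 -43.8]
(array([602.4, 309.6, 384.6]), array([-0. , -0.3, -0.9]))
[165.5 367.8] 0.78 [640.4 261.8  64. ]
bar ends expected [array([316.8, 132.6]), array([317.9, 271.8])]
```

View pics/w1.png

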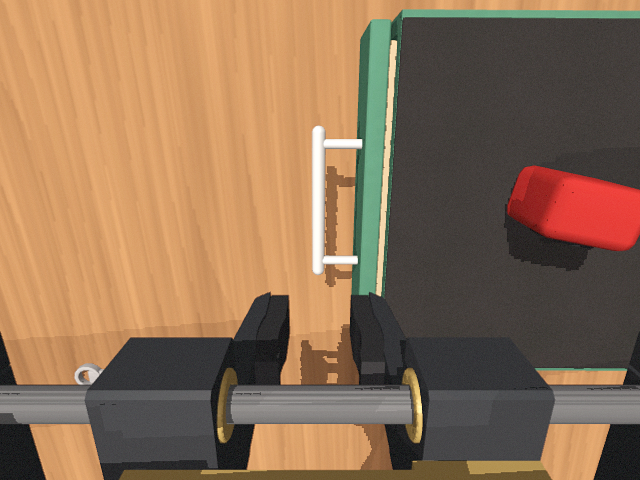

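The bar shows at (318,127)–(318,273), which matches the measurement, and it lies between the fingers. Descending to it.

Emit:
{"method": "apply_moves", "body": {
  "increments": [
    [0.15,-0.03,0.5,0,0,0,26],
    [0,0,0.75,0,0,0,26],
    [0,0,0.75,0,0,0,26],
    [0,0,0.75,0,0,0,26],
    [0,0,0.75,0,0,0,26],
    [0,0,0.75,0,0,0,26],
    [0,0,0.75,0,0,0,26],
    [0,0,0.65,0,0,0,26],
    [0,0,0.4,0,0,0,26],
    [0,0,0.15,0,0,0,26]
  ]
}}

```text
time_s: 5.32
tcp_pos: [596.8, 225.4, 51.0]
tcp_rot: [-179.8, 0.2, 87.1]
contact_force: [0.1, -0.2, -0.1]
width: 0.295
gripper_force: 0.0
```

Emit:
{"method": "apply_moves", "body": {
  "newtons": 20,
  "increments": [
    [0,0,0,0,0,0,5],
    [0,0,0,0,0,0,5],
    [0,0,0,0,0,0,5],
    [0,0,0,0,0,0,5],
    [0,0,0,0,0,0,5],
    [0,0,0,0,0,0,5],
    [0,-0.1,0,0,0,0,5],
    [0,-0.2,0,0,0,0,5],
    [0,-0.3,0,0,0,0,5],
    [0,-0.4,0,0,0,0,5]
  ]
}}

```text
time_s: 6.15
tcp_pos: [569.4, 229.1, 53.7]
tcp_rot: [179.8, -0.1, 87.1]
contact_force: [2.0, -0.5, 5.5]
width: 0.116
gripper_force: 20.0
```

Emit:
{"method": "apply_moves", "body": {
  "increments": [
    [0,-0.5,0,0,0,0,5],
    [0,-0.5,0,0,0,0,5],
    [0,-0.5,0,0,0,0,5],
    [0,-0.5,0,0,0,0,5],
    [0,-0.5,0,0,0,0,5],
    [0,-0.5,0,0,0,0,5],
    [0,-0.5,0,0,0,0,5],
    [0,-0.5,0,0,0,0,5],
    [0,-0.3,0,0,0,0,5],
    [0,-0.1,0,0,0,0,5]
  ]
}}

```text
time_s: 6.98
tcp_pos: [434.1, 236.1, 53.6]
tcp_rot: [-180.0, -0.0, 87.3]
contact_force: [0.8, -1.0, 8.5]
width: 0.115
gripper_force: 20.0
```

Emit:
{"method": "apply_moves", "body": {
  "increments": [
    [0,0,0,0,0,0,5],
    [0,0,0,0,0,0,26],
    [0,0,0,0,0,0,26],
    [0,0,0,0,0,0,26],
    [0,0,0,0,0,0,26],
    [0,0,0,0,0,0,26],
    [0,0,-0.8,0,0,0,26],
    [0,0,-1,0,0,0,26],
    [0,0,-1,0,0,0,26],
    [0,0,-1,0,0,0,26]
  ]
}}

```text
time_s: 7.82
tcp_pos: [435.4, 235.3, 167.7]
tcp_rot: [-179.9, 0.0, 87.2]
contact_force: [0.0, -0.3, -0.0]
width: 0.296
gripper_force: 0.0
```

```bash
python3 - <<'E'
from h import *
np.set_printoptions(precision=1,suppress=True)
s=manip.get_state(); print(s["tcp_pos"],s["tcp_rot"],s["qpos"])
c=manip.camera("wrist"); save(c,"w2"); 
for n,z in (("case_drawer0_handle",64),("blank",62)):
  for p,f in rec(c,n): print(n,p,f,onz(c,p,z))
c=manip.camera("top"); save(c,"t2")
for n,z in (("case_drawer0_handle",64),("blank",62)):
  for p,f in rec(c,n): print(n,p,f,onz(c,p,z))
E
```

```text
[435.4 235.3 167.7] [-179.9    0.    87.2] [-21.9  37.2 -18.8 115.6  22.4  30.7 -59.5]
case_drawer0_handle [251.4 458.9] 0.69 [532.  220.1  64. ]
case_drawer0_handle [179.3 513.9] 0.61 [564.4 268.8  64. ]
blank [250.3 457.8] 0.77 [531.9 220.1  62. ]
case_drawer0_handle [228.8 224.2] 0.67 [593.3 207.9  64. ]
blank [257.8 218.9] 0.91 [530.5 212.4  62. ]
```

View pics/t2.png

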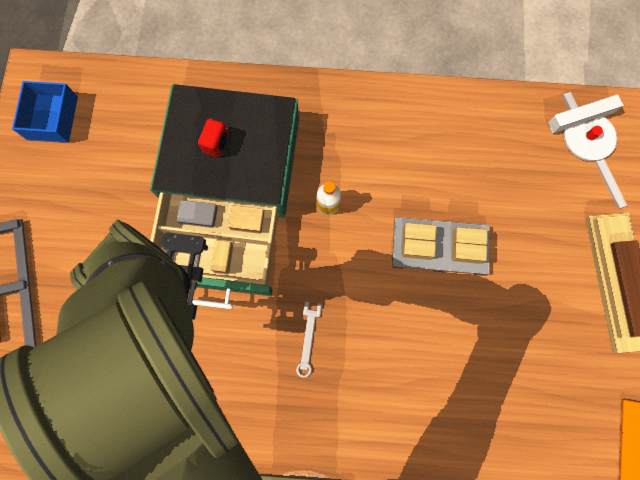

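Top view shows the drawer open with the blank at about (220,257) in the front compartment; other blocks are behind the divider. I'll turn the tool 90° and move over the blank.

Emit:
{"method": "apply_moves", "body": {
  "increments": [
    [0,0,0,0,0,-1,60],
    [0,0,0,0,0,-1,60],
    [0,0,0,0,0,-1,60],
    [0,0,0,0,0,-1,60],
    [0,0,0,0,0,-1,60],
    [0,0,0,0,0,-1,60],
    [0,0,0,0,0,-1,60],
    [0,0,0,0,0,-1,60],
    [0,0,0,0,0,-1,60],
    [0,0,0,0,0,-1,60]
  ]
}}

```text
time_s: 8.95
tcp_pos: [435.0, 235.2, 165.1]
tcp_rot: [-179.8, -0.1, 144.8]
contact_force: [1.0, -0.2, 0.0]
width: 0.682
gripper_force: 0.0
```

Emit:
{"method": "apply_moves", "body": {
  "increments": [
    [0,0,0,0,0,-1,60],
    [0,0,0,0,0,-1,60],
    [0,0,0,0,0,-1,60],
    [0,0,0,0,0,-1,60],
    [0,0,0,0,0,-1,60],
    [0,0,0,0,0,-0.7,60],
    [-0.8,-0.1,0,0,0,0,60],
    [-0.8,-0.1,0,0,0,0,60],
    [-0.5,-0.1,0,0,0,0,60],
    [0,0,0,0,0,0,60]
  ]
}}

```text
time_s: 9.78
tcp_pos: [500.9, 221.6, 164.6]
tcp_rot: [-179.9, -0.0, 176.9]
contact_force: [0.0, -0.7, 0.0]
width: 0.681
gripper_force: 0.0
```

```bash
python3 - <<'E'
from h import *
np.set_printoptions(precision=1,suppress=True)
s=manip.get_state(); print(s["tcp_pos"],s["tcp_rot"],s["qpos"])
c=manip.camera("wrist"); save(c,"w3"); print(ray(c,(240,320)))
for n,z in (("case_drawer0_handle",64),("blank",62)):
  for p,f in rec(c,n): print(n,p,f,onz(c,p,z))
for p in ((0,0),(0,640),(480,0),(480,640),(240,320)): print(onz(c,p,62))
E
```

```text
[500.9 221.6 164.6] [-179.9   -0.   176.9] [ -3.   45.8 -44.8 106.2  43.7  47.   16. ]
(array([417.2, 227. , 310.7]), array([ 0.3, -0. , -0.9]))
case_drawer0_handle [255.4 344.7] 0.75 [515.  238.7  64. ]
blank [272.9 309.4] 0.61 [527.6 213.5  62. ]
[350.3  49.7  62. ]
[370.4 410.3  62. ]
[709.2 -68.1  62. ]
[739.1 487.7  62. ]
[503.5 222.3  62. ]
```

View pics/w3.png

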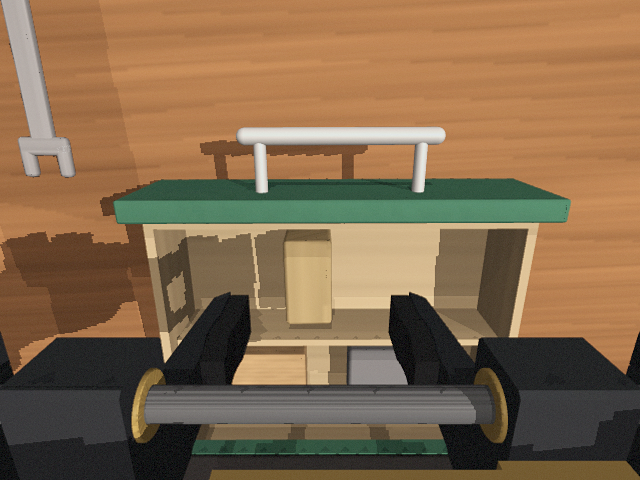

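The wrist view shows the blank's top face at roughly columns 286–331 and rows 238–323, with the length along the slide and free space on both sides. I'll check its size.

```bash
python3 - <<'E'
from h import *
np.set_printoptions(precision=1,suppress=True)
c=manip.camera("wrist")
for p in ((240,285),(240,331),(323,288),(323,331)): print(onz(c,p,62))
cr=cv2.resize(c["img"][220:340,270:350,::-1],None,fx=5,fy=5,interpolation=cv2.INTER_CUBIC); cv2.imwrite("pics/w4.png",cr)
E
```

```text
[498.3 200.4  62. ]
[499.8 232.   62. ]
[563.3 197.6  62. ]
[564.9 229.4  62. ]
```

View pics/w4.png

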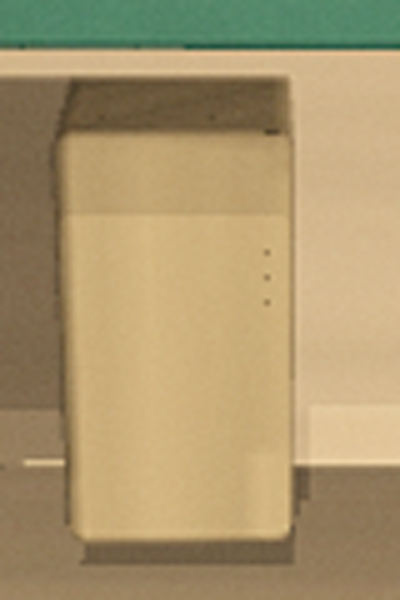

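Emit:
{"method": "apply_moves", "body": {
  "increments": [
    [-0.6,-0.12,0,0,0,0,60],
    [-0.57,-0.11,0,0,0,0,60],
    [0,0,0.4,0,0,0,60],
    [0,0,0.8,0,0,0,60],
    [0,0,0.8,0,0,0,60],
    [0,0,0.8,0,0,0,60],
    [0,0,0.8,0,0,0,60],
    [0,0,0.6,0,0,0,60],
    [0,0,0.3,0,0,0,60],
    [0,0,0,0,0,0,60]
  ]
}}

```text
time_s: 10.82
tcp_pos: [530.4, 214.7, 29.6]
tcp_rot: [-179.9, -0.3, 177.3]
contact_force: [-0.4, -0.2, -0.1]
width: 0.683
gripper_force: 0.0
```

Emit:
{"method": "apply_moves", "body": {
  "newtons": 20,
  "increments": [
    [0,0,0,0,0,0,20],
    [0,0,0,0,0,0,20],
    [0,0,0,0,0,0,20],
    [0,0,0,0,0,0,20],
    [0,0,0,0,0,0,20],
    [0,0,0,0,0,0,20],
    [0,0,0,0,0,0,20],
    [0,0,0,0,0,0,20],
    [0,0,-0.1,0,0,0,20],
    [0,0,-0.3,0,0,0,20]
  ]
}}

```text
time_s: 11.65
tcp_pos: [532.5, 214.4, 43.3]
tcp_rot: [-179.9, -0.1, 177.1]
contact_force: [-0.7, -0.7, -1.3]
width: 0.383
gripper_force: 20.0
```

Emit:
{"method": "apply_moves", "body": {
  "increments": [
    [0,0,-0.6,0,0,0,20],
    [0,0,-0.9,0,0,0,20],
    [0,0,-1,0,0,0,20],
    [0,0,-1,0,0,0,20],
    [0,0,-0.4,0,0,0,20],
    [0.15,-0.5,0,0,0,0,20],
    [0.15,-0.95,0,0,0,0,20],
    [0.15,-0.95,0,0,0,0,20],
    [0.15,-0.95,0,0,0,0,20],
    [0.15,-0.95,0,0,0,0,20]
  ]
}}

```text
time_s: 12.48
tcp_pos: [503.5, 85.8, 160.5]
tcp_rot: [-180.0, -0.0, 177.2]
contact_force: [0.9, 0.1, -0.6]
width: 0.382
gripper_force: 20.0
```

Emit:
{"method": "apply_moves", "body": {
  "increments": [
    [0.15,-0.95,0,0,0,0,20],
    [0.15,-0.95,0,0,0,0,20],
    [0.15,-0.95,0,0,0,0,20],
    [0.15,-0.95,0,0,0,0,20],
    [0.15,-0.95,0,0,0,0,20],
    [0.15,-0.95,0,0,0,0,20],
    [0.15,-0.95,0,0,0,0,20],
    [0.1,-0.5,0,0,0,0,20],
    [0,0,0,0,0,0,20],
    [0,0,0,0,0,0,20]
  ]
}}

```text
time_s: 13.32
tcp_pos: [458.8, -125.7, 160.6]
tcp_rot: [180.0, -0.0, 177.0]
contact_force: [0.0, 0.1, -0.2]
width: 0.386
gripper_force: 20.0
```

Emit:
{"method": "apply_moves", "body": {
  "increments": [
    [0,0,0.5,0,0,0,20],
    [0,0,0.9,0,0,0,20],
    [0,0,0.9,0,0,0,20],
    [0,0,0.9,0,0,0,20],
    [0,0,0.8,0,0,0,20],
    [0,0,0.5,0,0,0,20],
    [0,0,0.3,0,0,0,20],
    [0,0,0.13,0,0,0,20],
    [0,0,0.07,0,0,0,20],
    [0,0,0,0,0,0,20]
  ]
}}

```text
time_s: 14.15
tcp_pos: [459.6, -123.7, 11.1]
tcp_rot: [179.9, 0.0, 177.3]
contact_force: [-0.2, -0.0, 0.3]
width: 0.382
gripper_force: 20.0
```

Emit:
{"method": "apply_moves", "body": {
  "increments": [
    [0,0,0.05,0,0,0,20],
    [0,0,0.05,0,0,0,20],
    [0,0,0,0,0,0,20],
    [0,0,0,0,0,0,20],
    [0,0,0,0,0,0,65],
    [0,0,0,0,0,0,65],
    [0,0,0,0,0,0,65],
    [0,0,0,0,0,0,65],
    [0,0,0,0,0,0,65],
    [0,0,0,0,0,0,65]
  ]
}}

```text
time_s: 14.98
tcp_pos: [459.1, -125.4, 7.6]
tcp_rot: [180.0, -0.0, 177.1]
contact_force: [-0.5, 0.5, -0.9]
width: 0.734
gripper_force: 0.0
```

Emit:
{"method": "apply_moves", "body": {
  "increments": [
    [0,0,-0.5,0,0,0,65],
    [0,0,-1,0,0,0,65],
    [0,0,-1,0,0,0,88],
    [0,0,-1,0,0,1,88],
    [0,0,-0.5,0,0,1,88],
    [0,0,0,0,0,1,88],
    [0,0,0,0,0,1,88],
    [0,0,0,0,0,1,88],
    [0,0,0,0,0,1,88],
    [0,0,0,0,0,1,88]
  ]
}}

```text
time_s: 15.82
tcp_pos: [458.9, -125.4, 127.7]
tcp_rot: [-180.0, -0.0, 136.8]
contact_force: [-0.4, 0.4, -0.0]
width: 0.998
gripper_force: 0.0
```

Emit:
{"method": "apply_moves", "body": {
  "increments": [
    [0,0,0,0,0,1,88],
    [0,0,0,0,0,1,88],
    [0,0,0,0,0,1,88],
    [0,0,0,0,0,1,88],
    [0,0,0,0,0,1,88],
    [0,0,0,0,0,1,88],
    [0,0,0,0,0,1,88],
    [0,0,0,0,0,1,88],
    [0,0,0,0,0,0.7,88],
    [0,0,0,0,0,0,88]
  ]
}}

```text
time_s: 16.65
tcp_pos: [459.0, -125.2, 127.6]
tcp_rot: [-180.0, 0.0, 87.1]
contact_force: [0.1, 1.1, 0.3]
width: 1.0
gripper_force: 0.0
```

```bash
python3 - <<'E'
from h import *
np.set_printoptions(precision=1,suppress=True)
s=manip.get_state(); print(s["tcp_pos"],s["tcp_rot"],s["qpos"])
c=manip.camera("wrist"); save(c,"w5")
for p,f in rec(c,"blank"): print(p,f,onz(c,p,40))
print("expected corners px",[proj(c,X) for X in((495,-108,40),(429,-108,40),(495,-142,40),(429,-142,40))])
d=manip.camera("top"); save(d,"t5")
for p,f in rec(d,"blank"): print(p,f,onz(d,p,40))
print([onz(c,p,40) for p in((240,320),(241,320),(240,321))])
E
```

```text
[ 459.  -125.2  127.6] [-180.     0.    87.1] [ 20.6  40.4 -17.5 120.5  29.7  23.2 -23.4]
[ 41.  632.3] 0.43 [636.3 -15.4  40. ]
[ 20.5 180.4] 0.31 [391.3   7.1  40. ]
expected corners px [array([374.3, 216.8]), array([270. , 221.9]), array([374.6, 266.5]), array([274.7, 271.2])]
[226.9 447.5] 0.57 [ 637.6 -272.6   40. ]
[247.6 209.9] 0.37 [555.2 239.   40. ]
[array([ 460. , -121.7,   40. ]), array([ 460. , -122.4,   40. ]), array([ 460.7, -121.7,   40. ])]
```

View pics/w5.png

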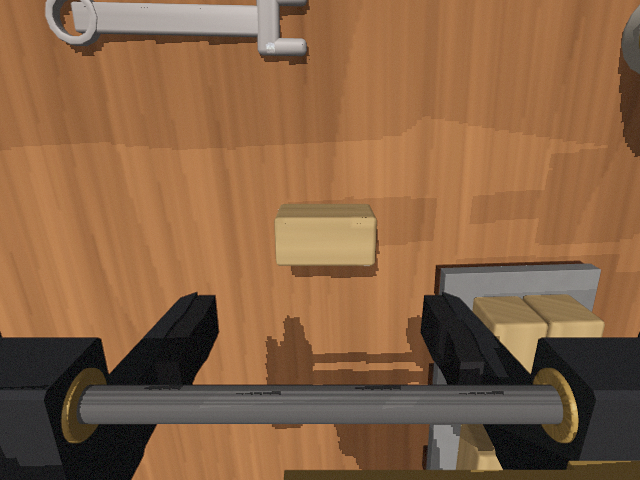

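The blank stands upright at columns 275–376, rows 218–265, centred between the fingers. I'll take it by its ends.

Emit:
{"method": "apply_moves", "body": {
  "increments": [
    [0,0.13,0.3,0,0,0,88],
    [0,0,0.7,0,0,0,88],
    [0,0,0.8,0,0,0,88],
    [0,0,0.8,0,0,0,88],
    [0,0,0.7,0,0,0,88],
    [0,0,0.4,0,0,0,88],
    [0,0,0.25,0,0,0,88],
    [0,0,0,0,0,0,88],
    [0,0,0,0,0,0,60],
    [0,0,0,0,0,0,60]
  ]
}}

```text
time_s: 17.68
tcp_pos: [463.4, -125.7, 9.7]
tcp_rot: [179.9, -0.0, 87.2]
contact_force: [0.2, 0.4, -0.1]
width: 0.873
gripper_force: 0.0
```

Emit:
{"method": "apply_moves", "body": {
  "newtons": 20,
  "increments": [
    [0,0,0,0,0,0,50],
    [0,0,0,0,0,0,50],
    [0,0,0,0,0,0,50],
    [0,0,0,0,0,0,50],
    [0,0,0,0,0,0,50],
    [0,0,0,0,0,0,50],
    [0,0,-0.2,0,0,0,50],
    [0,0,-0.6,0,0,0,50],
    [0,0,-1,0,0,0,50],
    [0,0,-1,0,0,0,50]
  ]
}}

```text
time_s: 18.52
tcp_pos: [462.0, -125.5, 94.0]
tcp_rot: [-179.9, 0.0, 87.2]
contact_force: [0.3, 0.0, -0.9]
width: 0.746
gripper_force: 20.0
```

Emit:
{"method": "apply_moves", "body": {
  "increments": [
    [0,0,-0.7,0,0,-0.35,50],
    [-0.5,0.5,0,0,0,0,50],
    [-0.75,0.77,0,0,0,0,50],
    [-0.75,0.77,0,0,0,0,50],
    [-0.75,0.77,0,0,0,0,50],
    [-0.75,0.77,0,0,0,0,50],
    [-0.6,0.67,0,0,0,0,50],
    [-0.4,0.39,0,0,0,0,50],
    [0,0,0,0,0,0,50],
    [0,0,0,0,0,0,50]
  ]
}}

```text
time_s: 19.35
tcp_pos: [599.6, -262.8, 114.0]
tcp_rot: [-179.9, -0.0, 89.1]
contact_force: [0.1, 0.4, 0.1]
width: 0.742
gripper_force: 20.0
```

```bash
python3 - <<'E'
from h import *
np.set_printoptions(precision=1,suppress=True)
s=manip.get_state(); print(s["tcp_pos"],s["tcp_rot"],s["contact_force"])
c=manip.camera("wrist"); save(c,"w6")
g=np.array([599.3,-262.4]);a=np.radians(-.8);R=np.array([[np.cos(a),-np.sin(a)],[np.sin(a),np.cos(a)]])
im=c["img"].copy()
def poly(pts,z,col):
    q=np.array([proj(c,[*(g+R@np.array(p)),z]) for p in pts]); print(q.tolist()); cv2.polylines(im,[q.round().astype(int)],True,col,1)
poly([(-34.5,21),(34.5,21),(34.5,87),(-34.5,87)],64,(255,0,0))
poly([(-34.5,-21),(34.5,-21),(34.5,-87),(-34.5,-87)],64,(255,0,0))
poly([(-55,-105),(55,-105),(55,105),(-55,105)],24,(0,0,255))
t=s["tcp_pos"]; q=[(t[0]+i*33,t[1]+j*17,t[2]+31) for i,j in((-1,-1),(1,-1),(1,1),(-1,1))]
cv2.polylines(im,[np.array([proj(c,x) for x in q]).round().astype(int)],True,(0,255,0),1)
cv2.imwrite("pics/w6o.png",im[:,:,::-1])
E
```

```text
[ 599.6 -262.8  114. ] [-179.9   -0.    89.1] [0.1 0.4 0.1]
[[253.62686759798552, 231.71982989084412], [382.43449813701244, 231.5094352127707], [389.45263018161364, 100.72408156850278], [245.81136154808794, 101.00475295321807]]
[[257.8118596609604, 301.7142174586566], [378.67668813733184, 301.537543349363], [373.62530790067575, 395.67178682671437], [263.43772986609093, 395.8074280594426]]
[[244.3706225289494, 377.16920271296624], [393.07627979998733, 376.9793404563423], [415.4302929303151, 67.77749950706564], [220.29125874702865, 68.17453104938114]]
```

View pics/w6o.png

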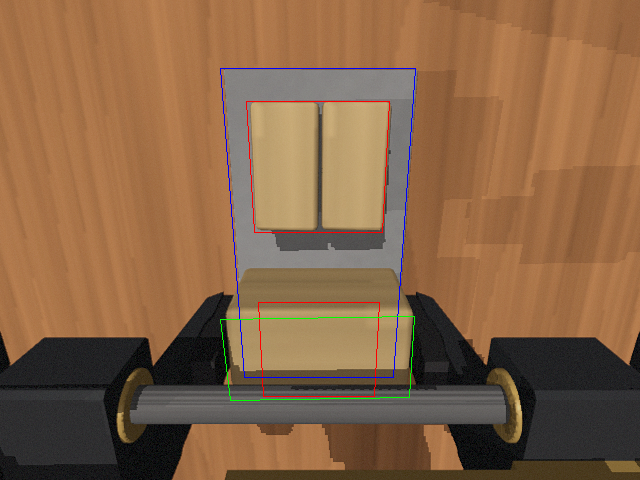

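The overlay fits the board and the +y pair. The held blank may sit slightly toward +y of the TCP, so I'll measure its front edges.

```bash
python3 - <<'E'
from h import *
np.set_printoptions(precision=1,suppress=True)
s=manip.get_state(); c=manip.camera("wrist"); t=s["tcp_pos"]
v=c["img"][:,300:340].mean((1,2)); print(dict(zip(range(225,240),v[225:240].round().astype(int)))); print(dict(zip(range(258,335),v[258:335].round().astype(int))))
for o in(0,3):
  for b in(-9.4,-8):
    print(o,b,[proj(c,(t[0],t[1]+o+dy,t[2]+b+h))[1] for dy,h in((17,3),(14,0),(17,37),(14,40))])
E
```

```text
{225: np.int64(138), 226: np.int64(139), 227: np.int64(138), 228: np.int64(138), 229: np.int64(128), 230: np.int64(114), 231: np.int64(97), 232: np.int64(82), 233: np.int64(81), 234: np.int64(81), 235: np.int64(81), 236: np.int64(81), 237: np.int64(82), 238: np.int64(82), 239: np.int64(81)}
{258: np.int64(138), 259: np.int64(137), 260: np.int64(138), 261: np.int64(138), 262: np.int64(138), 263: np.int64(138), 264: np.int64(138), 265: np.int64(138), 266: np.int64(138), 267: np.int64(140), 268: np.int64(109), 269: np.int64(102), 270: np.int64(104), 271: np.int64(107), 272: np.int64(109), 273: np.int64(108), 274: np.int64(107), 275: np.int64(107), 276: np.int64(107), 277: np.int64(106), 278: np.int64(105), 279: np.int64(103), 280: np.int64(100), 281: np.int64(99), 282: np.int64(101), 283: np.int64(103), 284: np.int64(105), 285: np.int64(104), 286: np.int64(104), 287: np.int64(105), 288: np.int64(106), 289: np.int64(108), 290: np.int64(109), 291: np.int64(112), 292: np.int64(111), 293: np.int64(110), 294: np.int64(109), 295: np.int64(108), 296: np.int64(107), 297: np.int64(106), 298: np.
[... 556 characters left out ...]
 np.int64(137), 327: np.int64(137), 328: np.int64(136), 329: np.int64(137), 330: np.int64(137), 331: np.int64(136), 332: np.int64(138), 333: np.int64(138), 334: np.int64(138)}
0 -9.4 [np.float64(272.496076936954), np.float64(275.95668113459567), np.float64(312.271091505754), np.float64(324.4062005662198)]
0 -8 [np.float64(273.827343803131), np.float64(277.28510703115046), np.float64(314.32247209031055), np.float64(326.6099060558384)]
3 -9.4 [np.float64(266.0890779022444), np.float64(269.71364834519756), np.float64(304.60285397789244), np.float64(316.717658414761)]
3 -8 [np.float64(267.376383640917), np.float64(271.0003896284433), np.float64(306.5921206878599), np.float64(318.85927821442294)]
```

Emit:
{"method": "apply_moves", "body": {
  "increments": [
    [-0.08,0,0,0,0,0,50],
    [0,0,0.3,0,0,0,50],
    [0,0,0.4,0,0,0,50],
    [0,0,0.3,0,0,0,50],
    [0,0,0.15,0,0,0,50],
    [0,0,0,0,0,0,50],
    [0,0,0,0,0,0,50],
    [0,0,0,0,0,0,50],
    [0,0,0,0,0,0,50],
    [0,0,0,0,0,0,50]
  ]
}}

```text
time_s: 20.28
tcp_pos: [600.6, -265.0, 80.2]
tcp_rot: [179.9, 0.0, 89.2]
contact_force: [-0.2, 0.0, 0.7]
width: 0.75
gripper_force: 20.0
```

```bash
python3 - <<'E'
from h import *
np.set_printoptions(precision=1,suppress=True)
s=manip.get_state(); c=manip.camera("wrist"); t=s["tcp_pos"]; save(c,"w7"); print(t,s["tcp_rot"])
cr=c["img"][200:400,200:440]; o=cv2.resize(cr,None,fx=3,fy=3)[:,:,::-1]; cv2.imwrite("pics/w7c.png",o)
g=np.array([599.3,-262.4])
print("gap +y edge row(z64)",proj(c,(599,-241.4,64)),"gap -y",proj(c,(599,-283.4,64)))
for off in(0,2,3): print(off,[proj(c,(t[0],t[1]+off+dy,t[2]-9+h))[1] for dy,h in((17,3),(17,37),(14,40))])
E
```

```text
[ 600.6 -265.    80.2] [179.9   0.   89.2]
gap +y edge row(z64) [314.1 250.1] gap -y [315.7 331. ]
0 [np.float64(272.8067135027154), np.float64(312.89336592682383), np.float64(325.0780474827529)]
2 [np.float64(268.53663427803235), np.float64(307.7849645796066), np.float64(319.95683114738995)]
3 [np.float64(266.3890435823188), np.float64(305.2121073029738), np.float64(317.377252195352)]
```

View pics/w7c.png

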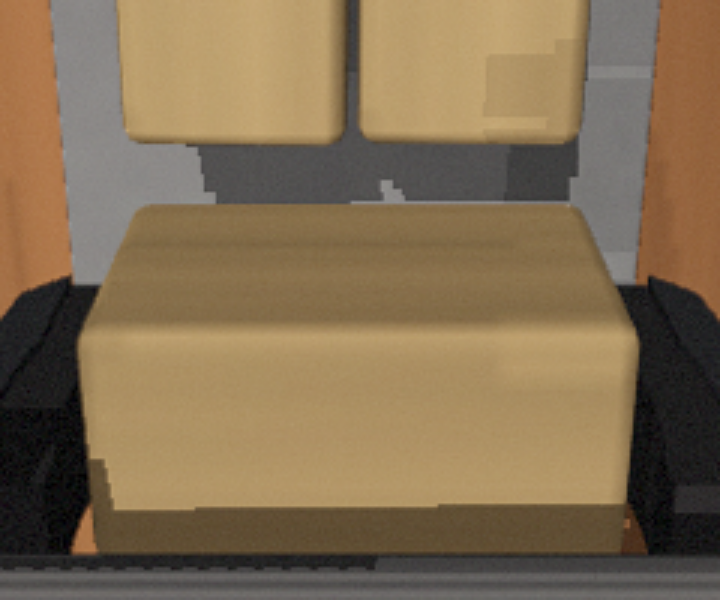

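The view shows the blank squarely over the gap with about 4 mm to the +y pair and its ends level. Lowering.

Emit:
{"method": "apply_moves", "body": {
  "increments": [
    [0,0,0.2,0,0,0,50],
    [0,0,0.25,0,0,0,50],
    [0,0,0.25,0,0,0,50],
    [0,0,0.25,0,0,0,50],
    [0,0,0.2,0,0,0,50],
    [0,0,0.2,0,0,0,50],
    [0,0,0.1,0,0,0,50],
    [0,0,0.05,0,0,0,50],
    [0,0,0,0,0,0,50],
    [0,0,0,0,0,0,50]
  ]
}}

```text
time_s: 21.17
tcp_pos: [600.5, -265.0, 34.9]
tcp_rot: [180.0, 0.0, 89.2]
contact_force: [0.1, -0.1, -0.8]
width: 0.744
gripper_force: 20.0
```

Emit:
{"method": "apply_moves", "body": {
  "increments": [
    [0,0,0.03,0,0,0,50],
    [0,0,0.03,0,0,0,50],
    [0,0,0,0,0,0,50],
    [0,0,0,0,0,0,50],
    [0,0,0,0,0,0,50],
    [0,0,0,0,0,0,50],
    [0,0,0,0,0,0,50],
    [0,0,0,0,0,0,50],
    [0,0,0,0,0,0,50],
    [0,0,0,0,0,0,50]
  ]
}}

```text
time_s: 22.0
tcp_pos: [600.7, -265.0, 34.1]
tcp_rot: [179.9, 0.0, 89.2]
contact_force: [-1.8, 0.7, 6.1]
width: 0.748
gripper_force: 20.0
```

Emit:
{"method": "apply_moves", "body": {
  "increments": [
    [0,0,0,0,0,0,75],
    [0,0,0,0,0,0,82],
    [0,0,0,0,0,0,82],
    [0,0,0,0,0,0,82],
    [0,0,0,0,0,0,82],
    [0,0,-0.3,0,0,0,82],
    [0,0,-0.6,0,0,0,82],
    [0,0,-0.9,0,0,0,82],
    [0,0,-1,0,0,0,82],
    [0,0,-1,0,0,0,60]
  ]
}}

```text
time_s: 22.83
tcp_pos: [599.9, -264.7, 148.4]
tcp_rot: [-180.0, -0.0, 89.2]
contact_force: [-0.2, -0.5, 0.6]
width: 0.878
gripper_force: 0.0
```

Emit:
{"method": "apply_moves", "body": {
  "increments": [
    [0,0,-1,0,0,0,26],
    [0.9,-0.4,-0.6,0,0,0,26],
    [0.95,-0.4,0,0,0,0,26],
    [0.95,-0.4,0,0,0,0,26],
    [0.95,-0.4,0,0,0,0,26],
    [0.95,-0.4,0,0,0,0,26],
    [0.95,-0.4,0,0,0,0,26],
    [0.95,-0.4,0,0,0,0,26],
    [0.95,-0.4,0,0,0,0,26],
    [0.95,-0.4,0,0,0,0,26]
  ]
}}

```text
time_s: 23.67
tcp_pos: [495.2, -7.1, 195.7]
tcp_rot: [179.9, 0.0, 89.2]
contact_force: [-0.2, 0.4, 0.3]
width: 0.296
gripper_force: 0.0
```

```bash
python3 - <<'E'
from h import *
np.set_printoptions(precision=1,suppress=True)
c=manip.camera("top"); save(c,"t8"); s=manip.get_state(); print(s["tcp_pos"],s["tcp_rot"])
hsv=cv2.cvtColor(c["img"],cv2.COLOR_RGB2HSV)
a=cv2.resize(c["img"][205:285,380:500,::-1],None,fx=4,fy=4,interpolation=cv2.INTER_CUBIC)
b=cv2.resize(c["img"][180:320,140:260,::-1],None,fx=2.5,fy=2.5,interpolation=cv2.INTER_CUBIC)
o=np.zeros((350,780,3),np.uint8); o[:320,:480]=a; o[:350,480:]=b; cv2.imwrite("pics/t8c.png",o)
for p,f in rec(c,"case_drawer0_handle"): print(p,f,onz(c,p,64))
for z,p in ((64,(599.3,-262.4)),): print(proj(c,(*p,z)))
E
```

```text
[492.9   0.4 196.1] [-180.    -0.3   89.7]
[247.1 211.5] 0.85 [551.9 230.1  64. ]
[445.3 241.3]
```

View pics/t8c.png

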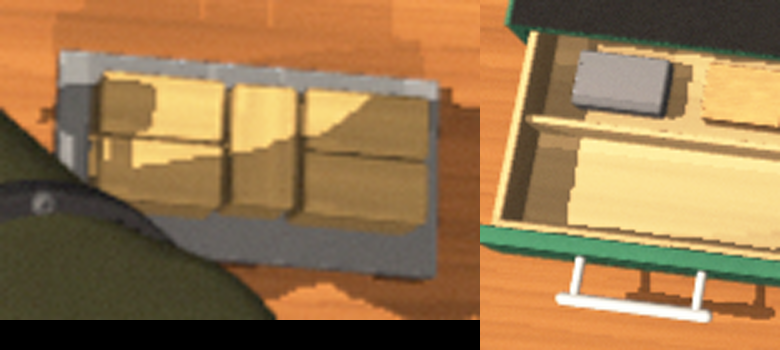

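The blank lies in the gap between both pairs, which haven't moved, and the drawer is still open with its handle at the left. Going back to the handle to shut it.

Emit:
{"method": "apply_moves", "body": {
  "increments": [
    [0.5,0,0,0,0,0.35,26],
    [0.9,-0.3,0,0,0,0,26],
    [0.9,-0.3,0,0,0,0,26],
    [0.9,-0.3,0,0,0,0,26],
    [0.9,-0.3,0,0,0,0,26],
    [0.9,-0.3,0,0,0,0,26],
    [0.9,-0.3,0,0,0,0,26],
    [0.9,-0.3,0,0,0,0,26],
    [0.9,-0.3,0,0,0,0,26],
    [0.3,0,0,0,0,0,26]
  ]
}}

```text
time_s: 24.6
tcp_pos: [433.9, 239.7, 195.8]
tcp_rot: [180.0, -0.2, 87.5]
contact_force: [0.1, -0.3, 1.7]
width: 0.294
gripper_force: 0.0
```

Emit:
{"method": "apply_moves", "body": {
  "increments": [
    [0,0,0,0,0,0,26],
    [0,0,0,0,0,0,26],
    [0,0,0,0,0,0,26],
    [0,0,0,0,0,0,26],
    [0,0,0,0,0,0,26],
    [0,0,0,0,0,0,26],
    [0,0,0,0,0,0,26],
    [0,0,0,0,0,0,26],
    [0,0,0,0,0,0,26],
    [0,0,0,0,0,0,26]
  ]
}}

```text
time_s: 25.43
tcp_pos: [435.1, 234.8, 194.9]
tcp_rot: [180.0, 0.0, 87.2]
contact_force: [0.1, -0.5, -0.0]
width: 0.295
gripper_force: 0.0
```

Emit:
{"method": "apply_moves", "body": {
  "increments": [
    [0,0,0.4,0,0,0,26],
    [0,0,0.7,0,0,0,26],
    [0,0,0.8,0,0,0,26],
    [0,0,0.8,0,0,0,26],
    [0,0,0.7,0,0,0,26],
    [0,0,0.6,0,0,0,26],
    [0,0,0.4,0,0,0,26],
    [0,0,0.3,0,0,0,26],
    [0,0,0,0,0,0,5],
    [0,0,0,0,0,0,5]
  ]
}}

```text
time_s: 26.27
tcp_pos: [435.1, 234.9, 53.9]
tcp_rot: [-180.0, 0.0, 87.2]
contact_force: [0.3, -1.0, -0.6]
width: 0.17
gripper_force: 0.0
```

Emit:
{"method": "apply_moves", "body": {
  "increments": [
    [0,0,0,0,0,0,5],
    [0,0,0,0,0,0,5],
    [0,0,0,0,0,0,5],
    [0,0,0,0,0,0,5],
    [0,0.2,0,0,0,0,5],
    [0,0.4,0,0,0,0,5],
    [0,0.5,0,0,0,0,5],
    [0,0.5,0,0,0,0,5],
    [0,0.5,0,0,0,0,5],
    [0,0.5,0,0,0,0,5]
  ]
}}

```text
time_s: 27.1
tcp_pos: [513.7, 231.0, 54.3]
tcp_rot: [-180.0, -0.0, 87.2]
contact_force: [0.0, 1.2, -2.9]
width: 0.119
gripper_force: 20.0
```

Emit:
{"method": "apply_moves", "body": {
  "increments": [
    [0,0.5,0,0,0,0,5],
    [0,0.5,0,0,0,0,5],
    [0,0.5,0,0,0,0,5],
    [0,0.4,0,0,0,0,5],
    [0,0.3,0,0,0,0,5],
    [0,0.2,0,0,0,0,5],
    [0,0.1,0,0,0,0,5],
    [0,0.06,0,0,0,0,5],
    [0,0.06,0,0,0,0,5],
    [0,0,0,0,0,0,5]
  ]
}}

```text
time_s: 27.93
tcp_pos: [591.8, 227.0, 54.3]
tcp_rot: [180.0, 0.0, 87.2]
contact_force: [-0.0, -0.8, 2.7]
width: 0.116
gripper_force: 20.0
```

Emit:
{"method": "apply_moves", "body": {
  "increments": [
    [0,0.05,0,0,0,0,5],
    [0,0.05,0,0,0,0,5],
    [0,0.05,0,0,0,0,5],
    [0,0.05,0,0,0,0,5],
    [0,0,0,0,0,0,5],
    [0,0,0,0,0,0,5],
    [0,0,0,0,0,0,5],
    [0,0,0,0,0,0,5],
    [0,0,0,0,0,0,5],
    [0,0,0,0,0,0,5]
  ]
}}

```text
time_s: 28.77
tcp_pos: [598.2, 226.7, 54.3]
tcp_rot: [179.9, 0.0, 87.2]
contact_force: [1.2, -0.9, 4.4]
width: 0.115
gripper_force: 20.0
```

Emit:
{"method": "apply_moves", "body": {
  "increments": [
    [0,0.05,0,0,0,0,5],
    [0,0.05,0,0,0,0,5],
    [0,0.05,0,0,0,0,5],
    [0,0.05,0,0,0,0,5],
    [0,0,0,0,0,0,5],
    [0,0,0,0,0,0,5],
    [0,0,0,0,0,0,5],
    [0,0,0,0,0,0,5],
    [0,0,0,0,0,0,5],
    [0,0,0,0,0,0,5]
  ]
}}

```text
time_s: 29.6
tcp_pos: [601.2, 226.5, 54.2]
tcp_rot: [-179.8, 0.1, 87.2]
contact_force: [-5.1, -2.1, 10.7]
width: 0.113
gripper_force: 20.0
```

Emit:
{"method": "apply_moves", "body": {
  "increments": [
    [0,0.05,0,0,0,0,5],
    [0,0.05,0,0,0,0,5],
    [0,0.05,0,0,0,0,5],
    [0,0,0,0,0,0,5],
    [0,0,0,0,0,0,5],
    [0,0,0,0,0,0,5],
    [0,0,0,0,0,0,5],
    [0,0,0,0,0,0,5],
    [0,0,0,0,0,0,5],
    [0,0,0,0,0,0,5]
  ]
}}

```text
time_s: 30.43
tcp_pos: [601.3, 226.5, 54.1]
tcp_rot: [-179.3, 0.2, 87.3]
contact_force: [-15.3, -2.0, 16.6]
width: 0.115
gripper_force: 20.0
```

Hard stop reached. I'll relax the push, release and withdraw.

Emit:
{"method": "apply_moves", "body": {
  "increments": [
    [0,-0.15,0,0,0,0,5],
    [0,0,0,0,0,0,26],
    [0,0,0,0,0,0,26],
    [0,0,0,0,0,0,26],
    [0,0,0,0,0,0,26],
    [0,0,0,0,0,0,26],
    [0,0,-0.5,0,0,0,26],
    [0,0,-1,0,0,0,26],
    [0,0,-1,0,0,0,26],
    [0,0,-1,0,0,0,26]
  ]
}}

```text
time_s: 31.27
tcp_pos: [603.3, 226.5, 159.6]
tcp_rot: [-179.9, 0.0, 87.2]
contact_force: [-0.0, -0.2, 0.1]
width: 0.295
gripper_force: 0.0
```

Emit:
{"method": "apply_moves", "body": {
  "increments": [
    [0,0,-1,0,0,0,26],
    [0,0,-1,0,0,0,26],
    [0,-0.8,0,0,0,0,26],
    [0,-0.8,0,0,0,0,26],
    [0,-0.8,0,0,0,0,26],
    [0,0,0,0,0,0,26],
    [0,0,0,0,0,0,26],
    [0,0,0,0,0,0,26],
    [0,0,0,0,0,0,26],
    [0,0,0,0,0,0,26]
  ]
}}

```text
time_s: 32.1
tcp_pos: [532.7, 229.9, 218.7]
tcp_rot: [180.0, -0.0, 87.1]
contact_force: [-0.4, -0.6, -0.7]
width: 0.298
gripper_force: 0.0
```

```bash
python3 - <<'E'
from h import *
np.set_printoptions(precision=1,suppress=True)
s=manip.get_state(); print(s["tcp_pos"],s["contact_force"])
c=manip.camera("wrist"); hsv=cv2.cvtColor(c["img"],cv2.COLOR_RGB2HSV); save(c,"w9")
m=((hsv[:,:,1]<40)&(hsv[:,:,2]>190)).astype(np.uint8)
n,l,st,ce=cv2.connectedComponentsWithStats(m)
for i in range(1,n):
    if st[i,4]>300: print(st[i],onz(c,(ce[i][1],ce[i][0]),64), onz(c,(ce[i][1],st[i,0]+6),64))
t=manip.camera("top"); hs=cv2.cvtColor(t["img"],cv2.COLOR_RGB2HSV)
w=((hs[:,:,0]>12)&(hs[:,:,0]<30)&(hs[:,:,1]>70)&(hs[:,:,2]>110)).astype(np.uint8)
o=t["img"][205:285,380:500,::-1]; cv2.imwrite("pics/t9.png",cv2.resize(o,None,fx=5,fy=5,interpolation=cv2.INTER_CUBIC))
E
```

```text
[532.7 229.9 218.7] [-0.4 -0.6 -0.7]
[ 393  129   63  156 2417] [607. 237.  64.] [597.6 237.5  64. ]
```

View pics/t9.png

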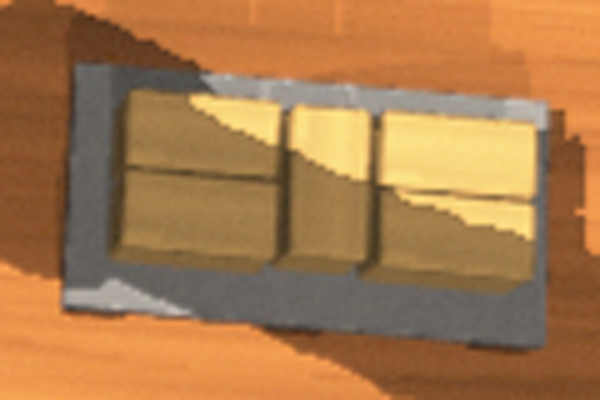

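The blank sits in the gap with its ends level (columns 287–370 of the crop) and the laid blanks are unmoved. The drawer was pressed onto its hard stop, so I'm handing in.

```bash
python3 -c "
from bench import manip
print(manip.hand_in())"
```

```text
the job is handed in; nothing more can be done
None
```

The blank is laid in the gap with its ends level, the drawer is shut against its stop, the four laid blanks show no shift in the last top picture, and the job was handed in at about 32 s; the hand-in returned no verdict.

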